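# Press the lid home on a packed canister

### The arm

A 6-joint arm with a two-finger parallel gripper is mounted at the origin on the work surface. World frame = base frame: x ahead of the robot, y to its left, z up, the work surface at z = 0. Lengths are in m, angles in rad, forces in N, time in s.
With the tool pointing down it reaches from about 0.225 to 0.875 m from the base axis. Payload 3.4 kg.
Tool frame: the origin (TCP) lies midway between the tips of the shut fingers; the grasp point (between the pads) lies 19 mm behind it; z points along the fingers, y is the line along which they close (so a half turn about z gives the same grasp; the last joint's range is limited). The gripper opens to 85 mm and grips with 20 to 120 N. Pads are 22 mm wide; open, the fingers measure 114 mm over their backs; the gripper's body (76 mm by 85 mm) begins 54 mm behind the grasp point. The pads swing forward as they close: fully open they stand 13 mm farther back than shut.
Start: joints at [1.088, 0.276, 1.505, -0, 1.361, -0.121], TCP at [0.204, 0.538, 0.231] pointing down, gripper open.
Joint ranges: [-2.89, 2.89], [-0.75, 2.08], [0.22, 2.7], [-1.18, 4.32], [0.11, 2.71], [-2.7, 2.7]. Speed limits (rad/s): [2.57, 2.57, 3.14, 3.14, 3.14, 3.14].

### API

Orientations are given as a unit quaternion [w, x, y, z].
In Python, from rig import * gives the robot as it stands.
- The arm moves only by the tool apply_moves, never from a script. Its argument "steps" is one flat list of numbers, 4 for each row, row after row: the shift along the world's x, y, z in cm, then the turn about the world's z in degrees. A call has 1 to 8 rows; each row is the pose to reach, as a shift and turn from the pose commanded when the call began; what a row does not reach only later rows make up. A row lasts 1/12 s, in which the tool goes at most 41.7 mm and 7.16 degrees, less where a joint would pass 70% of its speed; a pose out of reach is approached as far as the arm can. A call with a gripper value outside its range is refused whole. "jaw" is the closure in counts, from 0 (fully open) to 255 (shut), set as the call begins (left out, the last holds). The fingers move at their own pace and stop on an object; "newtons" is the grip in N (left out, the last holds). Time passes only in rows, so rows that repeat a pose let the fingers close. It gives the time, the measured TCP pose, the force, the opening and the grip force at its end, in the units of the state.
- get_state(): the state, without advancing time (a new reading comes with each control period).
- get_image(name): name is "scene" or "top"; returns the picture (420x560x3 uint8, red, green, blue); there is no depth.
- calibration(name): a dict with "fx", "fy", "cx", "cy" (pixels), "xyz" and "rotation" of the camera in the world. Camera axes: x right, y up, looking along -z (the intrinsics and any distortion apply to the point x, -y, -z); pixel columns grow to the right and rows downward; lengths in m; the calibration is good to about 2 mm. A picture is of the moment at which its call begins. calibration takes no time and is no camera call.
- sign_off(): hands the job in; it is judged then, once.
The state is a dict: "clock": time; "qpos": joint angles; "qd": joint speeds; "effort": joint torques, N m; "position": TCP position; "ee_rot": TCP orientation; "contact_force": force on the tool from outside, world axes, zero at the start; "moment": the same for the moment, N m; "width": finger opening in m; "gripper_force": force on a finger pad.
Only numpy, scipy, OpenCV 4.12 (cv2) and the standard library are available. Lean on these libraries where they do the work, as an engineer would, in place of code of your own. Each camera call takes 0.05 s, during which the arm holds its last target. There are 200 camera calls.

### The job

Put the larger wooden lid on the larger white canister and press it down against its stiff catches until it sits level and fully home on the rim all round, then let go. Leave the smaller lid and the smaller canister where they are.

Things in the scene. Friction and masses are not known exactly. Their poses are not given: they have to be found in the camera images.
- lid_knob (a point): Grip point on the knob of the larger loose wooden lid, lying knob up (z up) on the table beside the large canister. Disc 132 mm across, 5 mm thick; on top a round knob 28 mm across, 38 high, to grip or press; below a boss 68 mm across, 14 deep, on which it stands. The point is on the knob axis, 26 mm above the disc's top, 31 above its underside, 45 above the boss's bottom. 0.08 to 0.17 kg.
- canister_mouth (a point): Mouth centre, at rim height (70 mm above the table), of the larger white canister, fixed, 120 mm across, mouth 96. Four 8 mm steel catches on the rim, 54 mm from the centre, stand 10 mm up and hold a laid lid proud, its grip point 41 mm above this point; home it is 31 mm. They sink at 2.5 N each (10 N in all, pressed at the knob) and stay down. Any turn of the lid will do.
- small_lid_knob (a point): Grip point on the knob of the smaller lid: same wood and same knob, but its disc is only 88 mm across. Lies on the table on the other side of the large canister. Not to be moved.
- small_canister_mouth (a point): Mouth centre, 60 mm above the table, of the smaller white canister (84 mm across, no catches, loose). Not to be moved.
There are look-alikes about, which are no part of the job. Leave any green or orange look-alike of the part that bears lid_knob alone.

How it is judged:
At the end, for the whole second after the job is handed in: The larger lid lies on the larger canister, its centre within 18 mm of the mouth's centre, its disc down on the rim to within 3.5 mm (grip point 26 to 34.5 mm above the rim) and level within 3.4 degrees, knob up (horizontal distance between lid_knob and canister_mouth below 0.018 m and z of lid_knob in the frame of canister_mouth between 0.026 and 0.0345 m and angle between lid_knob's own z axis and vertical below 0.06 rad); the robot touches nothing.
It fails at once if the smaller lid was moved more than 30 mm (distance of small_lid_knob from where it was at the start of the episode above 0.03 m).
It fails at once if the smaller canister was moved more than 30 mm or tipped (distance of small_canister_mouth from where it was at the start of the episode above 0.03 m).
It also fails if it takes over 34 s, if anything falls off the work surface, if the arm or the gripper's body presses on something with over 40 N, if the wrist force passes 120 N, or if a joint passes its speed limit or range.

## Working session

There is one attempt and no reset: what is moved stays moved. The work goes in short steps, Python scripts to look and compute and a tool call to move; the robot and the scene stay as the last step left them, time stands still between calls to the robot, and variables do not carry over. Pictures are saved under pics/ and viewed, at most 10 in all, crops included, and the job is handed in when it is done.

Besides the shell and the picture viewer there is one more tool, called after ">>>" in YAML: its name, and indented under it one key for each argument. apply_moves: Moves the arm, as the interface text tells. Its arguments: {"type":"object","properties":{"steps":{"type":"array","items":{"type":"number"}},"jaw":{"type":"number"},"newtons":{"type":"number"}},"required":["steps"]}

```bash
mkdir -p pics; cat > h.py <<'E'
from rig import *
import numpy as np, cv2
def ray(n,u,v):
    c=calibration(n); R=np.array(c["rotation"]); 
    if R.shape!=(3,3):
        from scipy.spatial.transform import Rotation as T; R=T.from_quat(np.roll(R,-1)).as_matrix()
    return np.array(c["xyz"]), R@np.array([(u-c["cx"])/c["fx"],-(v-c["cy"])/c["fy"],-1])
def pl(n,u,v,z):
    o,d=ray(n,u,v); return o+d*(z-o[2])/d[2]
E
python3 - <<'E'
from h import *
for n in("top","scene"):
    cv2.imwrite(f"pics/{n}0.png",get_image(n)[:,:,::-1]); print(calibration(n))
print(get_state())
E
```

```text
{'fx': 402.4375518213323, 'fy': 402.4375518213323, 'cx': 280.871140326199, 'cy': 205.75676041630098, 'xyz': array([0.46434284, 0.01836822, 0.97542449]), 'rotation': array([ 0.71437944,  0.03048237, -0.04558819, -0.6976063 ])}
{'fx': 540.1223855339921, 'fy': 540.1223855339921, 'cx': 280.5370413666738, 'cy': 208.4641028241386, 'xyz': array([ 1.23327003, -0.92177594,  0.86129496]), 'rotation': array([0.8369249 , 0.44532495, 0.14144168, 0.28502044])}
{'clock': 0.1, 'qpos': array([ 1.08803432e+00,  2.76534837e-01,  1.50603719e+00,  4.17189879e-05,
        1.36073457e+00, -1.21022541e-01]), 'qd': array([-0.00045243, -0.0018612 , -0.0034254 , -0.00080617, -0.00050832,
       -0.00057368]), 'effort': array([ 1.58106071e-03, -4.17698872e+01, -2.46406281e+01, -1.26289865e-04,
        5.83215966e-03,  6.84340478e-07]), 'position': array([0.20326454, 0.53734355, 0.23051226]), 'ee_rot': array([-2.74275016e-04,  1.79889415e-01,  9.83686466e-01, -8.12147928e-04]), 'contact_force': array([ 0.60898335,  0.52081483, -0.27773688]), 'moment': array([-0.0136289 , -0.01199212, -0.02719457]), 'gripper_force': 0.0, 'width': 0.08546456790330172}
```

View pics/top0.png

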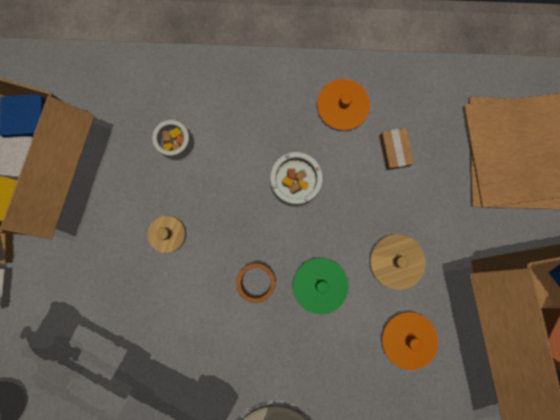

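View pics/scene0.png

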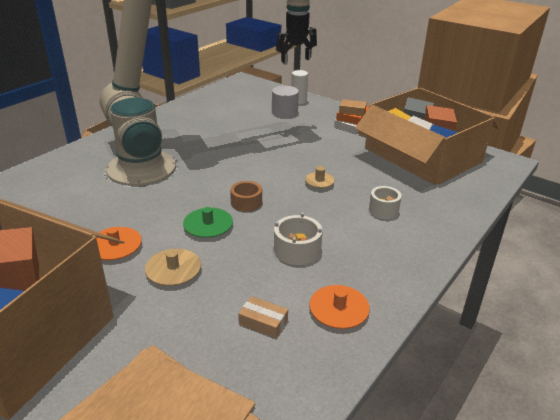

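The top view shows two plain wooden lids: one at (398,262), about 54 px across, and one at (166,234), about 37 px across. There are also orange lids at (343,104) and (410,340), and a green one at (321,286). The larger lid must be the wooden one at (398,262), which is (172,266) in the scene view, because it is bare wood and the wider of the two. The larger canister is at (296,179), with catches on its rim. I'll measure both and confirm in one crop.

```bash
cat > m.py <<'E'
from h import *
im=get_image("top"); hsv=cv2.cvtColor(im,cv2.COLOR_RGB2HSV)
def blob(mask,u,v,r=36):
    k=np.zeros(mask.shape,np.uint8); cv2.circle(k,(u,v),r,255,-1)
    m=cv2.morphologyEx(mask&k,cv2.MORPH_OPEN,np.ones((3,3)))
    c=max(cv2.findContours(m,cv2.RETR_EXTERNAL,cv2.CHAIN_APPROX_NONE)[0],key=cv2.contourArea)
    return cv2.fitEllipse(cv2.convexHull(c))
vis=im[:,:,::-1].copy()
wood=cv2.inRange(hsv,(8,70,60),(28,255,255)); white=cv2.inRange(hsv,(15,0,135),(60,70,255))
for nm,mk,u,v,z in(("lid",wood,398,262,.019),("small",wood,166,234,.019),("can",white,296,179,.07),("smallcan",white,171,139,.06)):
    e=blob(mk,u,v); (a,b),ax,_=e; cv2.ellipse(vis,e,(255,0,255),1)
    o,d=ray("top",a,b); s=(o[2]-z)/402.4
    print(nm,np.round((a,b),1),pl("top",a,b,z).round(4),"dia",np.round(np.array(ax)*s,3))
print("knob top", pl("top",400,261,.057).round(4))
a=vis[130:320,240:460]; cv2.imwrite("pics/crop1.png",cv2.resize(a,None,fx=3,fy=3,interpolation=cv2.INTER_CUBIC))
E
python3 m.py
```

```text
lid [397.5 261.7] [ 0.4416 -0.2804  0.019 ] dia [0.131 0.135]
small [165.9 233.8] [0.4946 0.2687 0.019 ] dia [0.088 0.091]
can [295.5 178.4] [ 0.626  -0.0318  0.07  ] dia [0.107 0.119]
smallcan [169.8 136.9] [0.7174 0.2609 0.06  ] dia [0.078 0.081]
knob top [ 0.4441 -0.2743  0.057 ]
```

View pics/crop1.png

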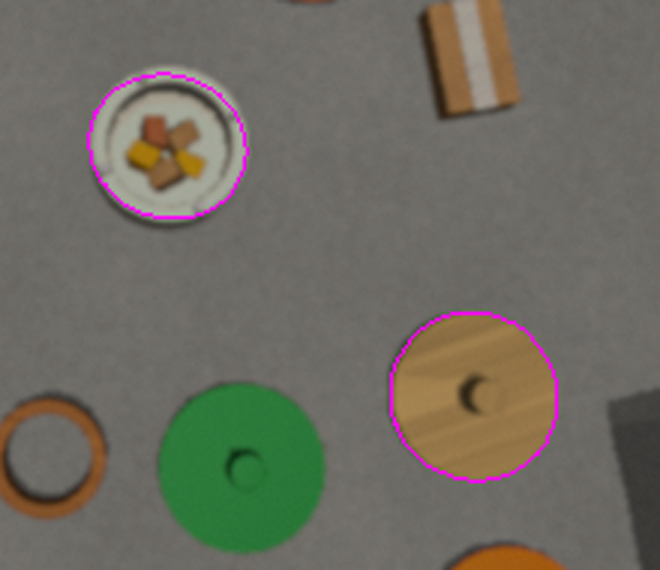

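The crop shows the wooden lid at crop (474,396) with a fitted diameter of 133 mm, against 132 mm given, so it is the larger one. The canister rim is centred at crop (169,146), about top-view (296.3,178.7). I'm moving over the lid now.

>>> apply_moves:
  steps: [1.15, -3.9, 0, 0, 2.3, -7.8, 0, 0, 3.45, -11.7, 0, 0, 4.6, -15.6, 0, 0, 5.75, -19.5, 0, 0, 6.9, -23.4, 0, 0, 8.05, -27.3, 0, 0, 9.2, -31.2, 0, 0]
  jaw: 0

```text
clock: 0.82
position: [0.2953, 0.224, 0.2312]
ee_rot: [0.0, 0.179, 0.984, 0.0]
contact_force: [0.9, 0.3, 0.2]
width: 0.0855
gripper_force: 0.0
```

>>> apply_moves:
  steps: [1.15, -3.9, 0, 0, 2.3, -7.8, 0, 0, 3.45, -11.7, 0, 0, 4.6, -15.6, 0, 0, 5.75, -19.5, 0, 0, 6.9, -23.4, 0, 0, 8.05, -27.3, 0, 0, 9.2, -31.2, 0, 0]

```text
clock: 1.48
position: [0.3873, -0.0883, 0.2314]
ee_rot: [0.0, 0.18, 0.984, 0.0]
contact_force: [-0.1, 0.4, 0.3]
width: 0.0856
gripper_force: 0.0
```

>>> apply_moves:
  steps: [1.1, -3.9, 0, 0, 2.2, -7.8, 0, 0, 3.3, -11.7, 0, 0, 4.4, -15.6, 0, 0, 5.4, -19.4, 0, 0, 5.4, -19.4, 0, 0, 5.4, -19.4, 0, 0]

```text
clock: 2.07
position: [0.4416, -0.282, 0.2303]
ee_rot: [-0.001, 0.181, 0.983, 0.0]
contact_force: [-0.5, 0.3, 0.4]
width: 0.0853
gripper_force: 0.0
```

>>> apply_moves:
  steps: [0, 0.1, -3.5, 0, 0, 0.1, -7, 0, 0, 0.1, -10.5, 0, 0, 0.1, -13.5, 0, 0, 0.1, -16, 0, 0, 0.1, -18, 0, 0, 0.1, -19.5, 0, 0, 0.1, -20.2, 0]

```text
clock: 2.73
position: [0.4398, -0.2765, 0.0275]
ee_rot: [-0.002, 0.179, 0.984, 0.001]
contact_force: [-0.5, -0.7, -0.5]
width: 0.0853
gripper_force: 0.0
```

```bash
python3 - <<'E'
from h import *
a=get_image("scene")[200:320,100:260,::-1]; cv2.imwrite("pics/s2.png",cv2.resize(a,None,fx=4,fy=4,interpolation=cv2.INTER_CUBIC))
s=get_state();print(s["position"],s["contact_force"])
E
```

```text
[ 0.4398474  -0.27666491  0.02721812] [-0.54648788  1.45787615  0.07198777]
```

View pics/s2.png

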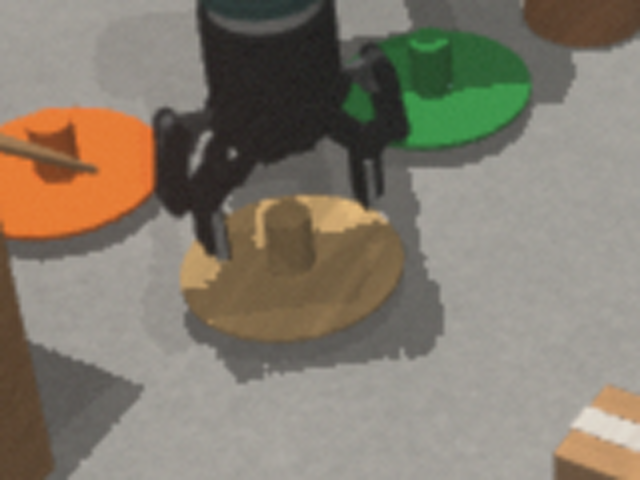

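The crop shows the knob at (290,238) between the finger tips at (218,250) and (375,200), with room on both sides. I'm closing on it.

>>> apply_moves:
  steps: [0, 0, 0, 0, 0, 0, 0, 0, 0, 0, 0, 0, 0, 0, 0, 0, 0, 0, 0, 0, 0, 0, 0, 0, 0, 0, 0, 0, 0, 0, 0, 0]
  jaw: 255
  newtons: 60

```text
clock: 3.45
position: [0.4422, -0.2799, 0.0306]
ee_rot: [0.001, 0.18, 0.984, -0.001]
contact_force: [-0.6, 0.4, 6.9]
width: 0.0264
gripper_force: 58.9
```

>>> apply_moves:
  steps: [0, 0, 1, 0, 0, 0, 3, 0, 0, 0, 6, 0, 0, 0, 9, 0, 0, 0, 12, 0, 0, 0, 14, 0, 0, 0, 15, 0, 0, 0, 15, 0]

```text
clock: 4.12
position: [0.4426, -0.28, 0.182]
ee_rot: [0.002, 0.18, 0.984, -0.001]
contact_force: [0.4, 0.2, -1.7]
width: 0.0262
gripper_force: 59.1
```

```bash
sed -i 's/crop1/crop2/; s/(15,0,135),(60,70,255)/(15,0,110),(60,90,255)/' m.py; python3 m.py; python3 - <<'E'
from h import *
a=get_image("scene")[130:270,120:320,::-1]; cv2.imwrite("pics/s3.png",cv2.resize(a,None,fx=4,fy=4,interpolation=cv2.INTER_CUBIC))
s=get_state();print(s["position"],s["contact_force"],s["moment"],s["width"])
E
```

```text
lid [410.4 262.5] [ 0.4402 -0.3113  0.019 ] dia [0.109 0.147]
small [165.9 233.9] [0.4946 0.2686 0.019 ] dia [0.088 0.091]
can [296. 179.] [ 0.6247 -0.033   0.07  ] dia [0.161 0.161]
smallcan [171. 139.] [0.7126 0.2578 0.06  ] dia [0.163 0.163]
knob top [ 0.4441 -0.2743  0.057 ]
[ 0.44094502 -0.27871219  0.17867638] [ 0.79844629  0.62327037 -1.79338627] [-0.02163574  0.02113562 -0.018059  ] 0.026339381163146713
```

View pics/s3.png

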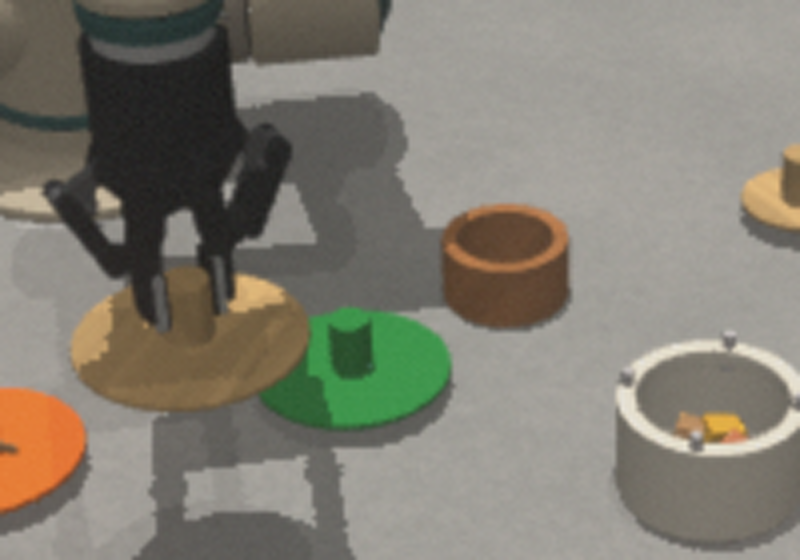

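View pics/crop2.png

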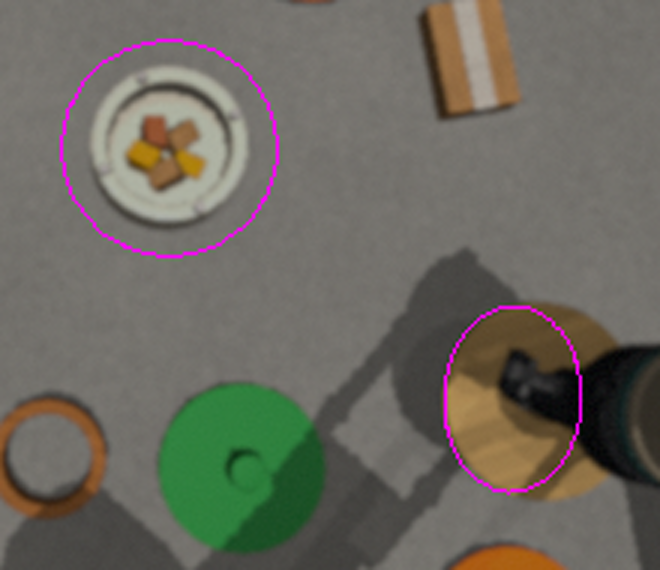

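The scene crop shows the lid held level by the knob at (185,300). The four catches are at (729,341), (627,377), (697,441) and (800,402). In the top crop they are at (141,78), (232,118), (197,210) and (104,171), with the rim centre at about (169,145). I'll take the mouth centre from both views.

```bash
python3 - <<'E'
from h import *
t=(240+168.7/3,130+144.6/3); s=(120+713.2/4,130+390.2/4)
print(pl("top",*t,.075),pl("scene",*s,.075))
(o,d),(p,e)=ray("top",*t),ray("scene",*s)
k=np.linalg.lstsq(np.c_[d,-e],p-o,rcond=None)[0]; print(o+d*k[0],p+e*k[1])
g=[get_state()["position"] for _ in range(1)]; print(g)
E
```

```text
[ 0.62563554 -0.03324512  0.075     ] [ 0.63294799 -0.03314594  0.075     ]
[ 0.62625981 -0.03344488  0.07151499] [ 0.63074482 -0.02988469  0.07211431]
[array([ 0.44094502, -0.27871219,  0.17867638])]
```

>>> apply_moves:
  steps: [1, 1.3, 0, 0, 3.2, 4.2, 0, 0, 5.6, 7.4, 0, 0, 8, 10.6, 0, 0, 10.4, 13.8, 0, 0, 12.8, 17, 0, 0, 15.2, 20.2, 0, 0, 17, 22.7, 0, 0]

```text
clock: 4.88
position: [0.6118, -0.0492, 0.1765]
ee_rot: [-0.002, 0.179, 0.984, 0.001]
contact_force: [0.0, -0.4, -1.5]
width: 0.026
gripper_force: 59.3
```

>>> apply_moves:
  steps: [1, 1.3, 0, 0, 1.6, 2.1, 0, 0, 1.6, 2.1, -2, 0, 1.6, 2.1, -4, 0, 1.6, 2.1, -5, 0, 1.6, 2.1, -5, 0, 1.6, 2.1, -5, 0]

```text
clock: 5.47
position: [0.6266, -0.0321, 0.1285]
ee_rot: [-0.001, 0.18, 0.984, -0.0]
contact_force: [0.6, -0.9, -1.1]
width: 0.0261
gripper_force: 59.3
```

```bash
python3 - <<'E'
from h import *
a=get_image("scene")[120:280,210:390,::-1]; b=get_image("top")[120:240,230:365,::-1]
cv2.imwrite("pics/s4.png",np.hstack([cv2.resize(a,(450,400),interpolation=2),cv2.resize(b,(350,400),interpolation=2)]))
s=get_state();print(s["position"],s["contact_force"],s["width"])
E
```

```text
[ 0.62802643 -0.03201619  0.13024221] [ 0.25039523 -0.93541443 -1.69026519] 0.026501750984919258
```

View pics/s4.png

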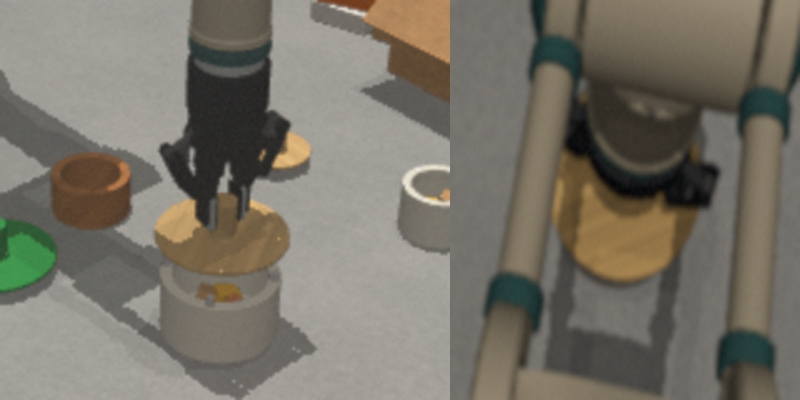

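The lid, centred at (222,236), hangs level over the mouth, centred at about (220,270). I'm lowering it onto the catches.

>>> apply_moves:
  steps: [0, 0, -1, 0, 0, 0, -2, 0, 0, 0, -2.6, 0, 0, 0, -3, 0, 0, 0, -3.2, 0, 0, 0, -3.4, 0, 0, 0, -3.4, 0]

```text
clock: 6.15
position: [0.627, -0.0311, 0.0959]
ee_rot: [-0.0, 0.18, 0.984, -0.0]
contact_force: [-1.6, -0.7, 2.6]
width: 0.0263
gripper_force: 59.8
```

>>> apply_moves:
  steps: [0, 0, -0.3, 0, 0, 0, -0.6, 0, 0, 0, -0.8, 0, 0, 0, -1, 0, 0, 0, -1.1, 0, 0, 0, -1.1, 0]

```text
clock: 6.65
position: [0.6269, -0.0311, 0.0866]
ee_rot: [-0.0, 0.18, 0.984, -0.0]
contact_force: [-6.2, 1.5, 11.4]
width: 0.0259
gripper_force: 60.8
```

>>> apply_moves:
  steps: [0, 0, -0.1, 0, 0, 0, -0.2, 0, 0, 0, -0.3, 0, 0, 0, -0.3, 0, 0, 0, -0.3, 0]

```text
clock: 7.07
position: [0.6269, -0.0311, 0.0865]
ee_rot: [0.001, 0.18, 0.984, -0.0]
contact_force: [-10.1, 1.3, 25.1]
width: 0.0261
gripper_force: 62.2
```

The force now rises without travel, so it looks home. I'll release, back up and check whether it sits level.

>>> apply_moves:
  steps: [0, 0, 0.3, 0, 0, 0, 0.3, 0, 0, 0, 0.3, 0, 0, 0, 0.3, 0, 0, 0, 0.3, 0, 0, 0, 0.3, 0, 0, 0, 0.3, 0]
  jaw: 0

```text
clock: 7.65
position: [0.6274, -0.0312, 0.0837]
ee_rot: [-0.0, 0.18, 0.984, 0.0]
contact_force: [-0.8, -0.3, 0.8]
width: 0.0852
gripper_force: 0.0
```

>>> apply_moves:
  steps: [0, 0, 1, 0, 0, 0, 3, 0, 0, 0, 5, 0, 0, 0, 7, 0, 0, 0, 8, 0, 0, 0, 8, 0]

```text
clock: 8.15
position: [0.6294, -0.0315, 0.1677]
ee_rot: [0.003, 0.18, 0.984, 0.0]
contact_force: [0.9, -0.0, 0.5]
width: 0.0855
gripper_force: 0.0
```

```bash
python3 - <<'E'
from h import *
a=get_image("scene")[180:280,240:360,::-1]
cv2.imwrite("pics/s5.png",cv2.resize(a,(720,600),interpolation=2))
s=get_state();print(s["position"],s["contact_force"],s["width"])
E
```

```text
[ 0.62833001 -0.03130172  0.16576125] [-0.53570204  0.48731142 -1.4798451 ] 0.08525284753213277
```

View pics/s5.png

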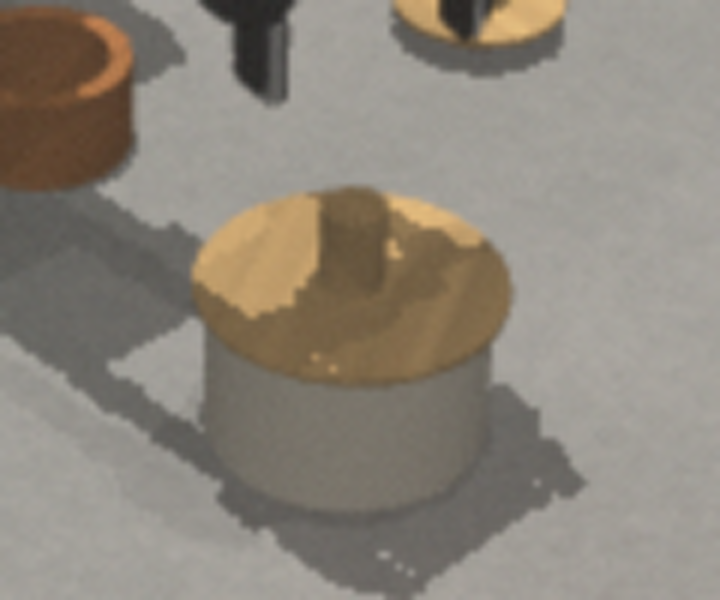

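The lid looks nearly home: disc edges at (192,278) and (512,290), knob top at (355,195). To be sure, I'll press on the knob top with shut fingers and read the height there; home is about 0.113.

>>> apply_moves:
  steps: [0, 0, 0, 0, 0, 0, 0, 0, 0, 0, 0, 0, 0, 0, 0, 0, 0, 0, -1, 0, 0, 0, -2.5, 0, 0, 0, -4, 0, 0, 0, -4.6, 0]
  jaw: 255

```text
clock: 8.87
position: [0.6258, -0.031, 0.1153]
ee_rot: [-0.002, 0.18, 0.984, -0.0]
contact_force: [0.4, -0.5, -0.2]
width: -0.0001
gripper_force: 0.0
```

>>> apply_moves:
  steps: [0, 0, -0.2, 0, 0, 0, -0.4, 0, 0, 0, -0.6, 0, 0, 0, -0.8, 0, 0, 0, -0.8, 0, 0, 0, -0.8, 0]

```text
clock: 9.37
position: [0.6279, -0.0313, 0.113]
ee_rot: [0.001, 0.18, 0.984, 0.0]
contact_force: [-2.8, -1.0, 8.7]
width: -0.0003
gripper_force: 4.4
```

Contact is at about 0.113, as it should be when home. I'll press firmly to about 30 N.

>>> apply_moves:
  steps: [0, 0, -0.2, 0, 0, 0, -0.4, 0, 0, 0, -0.5, 0, 0, 0, -0.5, 0, 0, 0, -0.5, 0]

```text
clock: 9.78
position: [0.628, -0.0312, 0.1129]
ee_rot: [0.003, 0.18, 0.984, -0.0]
contact_force: [-9.8, 0.8, 31.7]
width: 0.0001
gripper_force: 15.5
```

>>> apply_moves:
  steps: [0, 0, 0.8, 0, 0, 0, 2, 0, 0, 0, 5, 0, 0, 0, 8, 0, -3, 0, 11, 0, -7, 0, 13, 0, -11, 0, 13, 0, -13, 0, 13, 0]

```text
clock: 10.45
position: [0.4945, -0.031, 0.2378]
ee_rot: [0.001, 0.18, 0.984, -0.0]
contact_force: [0.2, -0.4, -0.3]
width: 0.0004
gripper_force: 0.0
```

>>> apply_moves:
  steps: [-4, 0, 0, 0, -8, 0, 0, 0, -12, 0, 0, 0, -12, 0, 0, 0]

```text
clock: 10.78
position: [0.3694, -0.0299, 0.2353]
ee_rot: [-0.003, 0.18, 0.984, -0.0]
contact_force: [0.3, 0.4, -0.6]
width: -0.0002
gripper_force: 0.0
```

```bash
python3 - <<'E'
from h import *
S=get_image("scene"); T=get_image("top")
for n,im,u,v,r in(("scene",S,298,228,34),("top",T,296,178,40)):
    m=cv2.inRange(cv2.cvtColor(im,cv2.COLOR_RGB2HSV),(8,70,50),(28,255,255)); k=np.zeros_like(m); cv2.circle(k,(u,v),r,255,-1)
    c=max(cv2.findContours(m&k,0,1)[0],key=cv2.contourArea); e=cv2.fitEllipse(cv2.convexHull(c)); print(n,e,pl(n,*e[0],.075))
a=cv2.resize(S[180:280,240:360,::-1],(480,400),interpolation=2); b=cv2.resize(T[130:230,256:336,::-1],(320,400),interpolation=2)
cv2.imwrite("pics/s6.png",np.hstack([a,b]))
s=get_state();print(s["position"],s["contact_force"],s["clock"])
E
```

```text
scene ((298.1305236816406, 227.52734375), (32.84470748901367, 53.04997634887695), 92.57363891601562) [ 0.63256634 -0.03332876  0.075     ]
top ((295.1498107910156, 177.5044403076172), (57.31184387207031, 57.907066345214844), 105.0290756225586) [ 0.62716979 -0.0307541   0.075     ]
[ 0.37689258 -0.03115891  0.23644169] [ 1.03193208 -0.80300383 -0.6304181 ] 10.8833
```

View pics/s6.png

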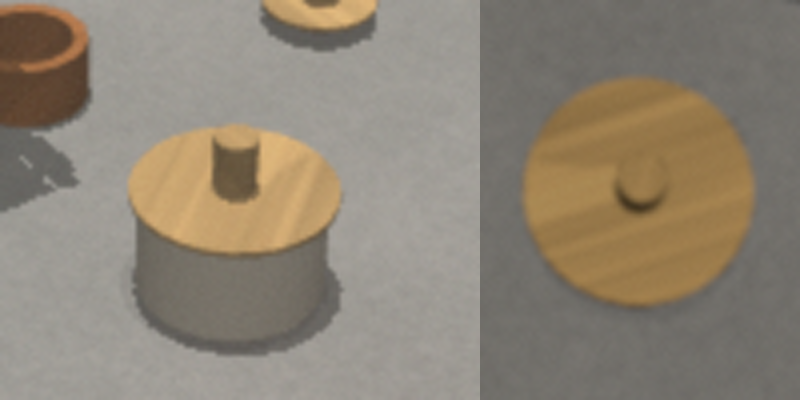

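The lid sits flush and centred on the canister, with its disc at (235,190), and the arm is clear of it. I'm handing it in.

```bash
python3 -c "
from rig import *
print(sign_off())"
```

```text
the job is handed in; nothing more can be done
None
```

The larger lid is on the larger canister, pressed home (31.7 N at the knob) and released, looking level and centred to about 2 mm; handed in at about 11 s with the small lid and canister untouched, and no verdict was returned.

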